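# Close the book press with its keyed handwheel

## Task

Press the boarded stack of prints in the bench press: push the stack in until it lies centred and square under the platen. Set the loose handwheel on the end of the press screw, crank handle up, and turn it until its keyway drops over the key and the hub sits fully home on the collar, then wind it clockwise until the screw stops and the platen is tight on the stack. Leave the other things on the bench where they are.

Things in the scene. Friction and masses are not known exactly. Their poses are not given: they have to be found in the camera images.
- press: Fixed bench press, grey steel. Origin: on the bench under the upright screw axis; x points out of the back (the stack goes in from -x), y along the cross-head. Base plate 200 (x) by 270 mm, top 18 mm above the bench. 24 mm pillars at y = +-112 mm carry the cross-head, 46 mm (x) by 272 mm (y), 112 to 144 mm up; pillar nuts and a boss (radius 26) on it reach 152 mm.
- platen: Steel plate 130 (x) by 160 by 12 mm under the cross-head, axes as the press; origin: centre of its underside, 63 mm above the bench with the screw at 0, sinking 5 mm a turn until it bears on the 58 mm high top of the stack at the stop. On it a boss, radius 28, 16 mm high.
- screw (a joint): Turn of the press screw in rad: 0 = platen up, grows clockwise seen from above, 6.6 = stop, platen tight on the stack. Starts at 0 to 4.6. Stiff (about 0.15 N m), stays where it is left (at the stop it may ease back 0.1). The key points along the press's +x at 0, and at angle -value about z otherwise.
- seat (a point): Centre of the top face of the screw's collar (42 mm wide), where the hub's underside must rest: 165 mm above the bench at screw 0, sinking 5 mm a turn. z up; x points to the key, turning with the screw. On it a round shaft, 24 mm in diameter, 35 mm high, the top 4 mm bevelled to 17 mm.
- key (a point): Top end of the key: a dark bar 10 mm wide along one side of the shaft, standing 5 mm proud of it (to 17 mm from the axis), from the collar to 15 mm above it. This point: 15 mm above the seat, 14.5 mm from the axis. Above it the shaft is plain for 20 mm: there the hub goes on at any angle and rides on the key until the keyway comes round and it drops 15 mm.
- wheel: Loose handwheel 160 mm wide, 0.5 to 0.9 kg, flat on the bench, handle up. Origin: under the hub's centre; z up, x to the handle. Hub 50 mm wide, 40 high; bore 26 mm with a keyway 12.5 mm wide, to 18.6 mm from the axis, on the +x side. Rim: 18 mm round bar, centre line 71 mm from the axis, 0 to 18 mm high. Two spokes along x, 18 mm wide, 4 to 14 mm high; 37 mm clear from hub to rim on the y sides.
- crank (a point): Middle of the wheel's upright crank handle: black grip, 22 mm in diameter, from 18 to 73 mm above the hub's underside; this point lies at x = 71 mm, z = 45 mm in the wheel's frame. It does not turn on the wheel.
- stack: Prints between plywood boards, 150 (x) by 110 (y) by 40 mm, 0.4 to 0.8 kg; origin: centre of its underside, axes as the press when square. It lies loose on the base plate, 35 to 55 mm off centre towards the press's -x side; 1.3 to 5 mm of air to the platen.
- jug: Bystander: paint jug with a pump, 104 mm wide, 248 mm high, nozzle to 57 mm from its axis. Origin under its centre.
- brush_pot: Bystander: plastic pot of brushes, 76 mm wide, 110 mm high, brushes to about 280 mm. Origin under its centre.
- glue: Bystander: white glue bottle, 68 mm wide, 190 mm high. Origin under its centre.
- brayer: Bystander: ink roller lying flat: rubber roll 38 mm in diameter, 100 mm long along its y, over the origin; handle to x = -158 mm; 38 mm high.
Not all that is in view belongs to the job. Leave any turquoise look-alike of the wheel alone.

How it is judged:
By the outcome, as a careful person would: the job done as asked, in the order asked, and still so for the second after the job is handed in, with the robot touching nothing.
It also fails if it takes over 72 s, if anything falls off the work surface, if the arm or the gripper's body presses on something with over 40 N, if the wrist force passes 120 N, or if a joint passes its speed limit or range.

## Robot

A 7-joint arm with a two-finger parallel gripper is mounted at the origin on the work surface. World frame = base frame: x ahead of the robot, y to its left, z up, the work surface at z = 0. Lengths are in m, angles in rad, forces in N, time in s.
With the tool pointing down it reaches from about 0.425 to 0.925 m from the base axis. Payload 6.8 kg.
Tool frame: the origin (TCP) lies between the finger pads; the fingertips stand 17 mm ahead of it and the grasp point (between the pads) lies 2 mm behind it; z points along the fingers, x is the direction in which the jaws open and shut, and the axes are right-handed (so a half turn about z gives the same grasp; the last joint's range is limited). The gripper opens to 85 mm and grips with 20 to 120 N. Pads are 22 mm wide; open, the fingers measure 114 mm over their backs; the gripper's body (76 mm by 85 mm) begins 54 mm behind the grasp point. The pads swing forward as they close: fully open they stand 13 mm farther back than shut.
Start: joints at [1.02, 0.477, 0.022, 1.555, -0.011, 1.109, -0.083], TCP at [0.289, -0.61, 0.248] pointing down, gripper open.
Joint ranges: [-2.96, 2.96], [-0.34, 2.1], [-1.41, 1.46], [0.24, 2.44], [-1.37, 4.51], [0.17, 1.92], [-2.96, 2.96]. Speed limits (rad/s): [2.39, 2.39, 3.14, 3.14, 3.14, 3.14, 3.14].

## Interface

Orientations are given as a unit quaternion [w, x, y, z].
In Python, from station import readout, read_camera, get_calibration, bot, models gives the robot as it stands.
- The arm moves only by the tool carry_out, never from a script. Its argument "deltas" is a list of rows, each a list of 2 entries, a list of its own where there are three numbers: the shift along the tool's x, y, z in cm, then the turn about the tool's z in degrees. A call has 1 to 10 rows; each row is the pose to reach, as a shift and turn from the pose measured when the call began, along the tool's axes at that moment; what a row does not reach only later rows make up. A row lasts 1/8 s, in which the tool goes at most 62.5 mm and 10.7 degrees, less where a joint would pass 70% of its speed; a pose out of reach is approached as far as the arm can. A call with a gripper value outside its range is refused whole. "hand" is the opening, from 0 (shut) to 1 (fully open), set as the call begins (left out, the last holds). The fingers move at their own pace and stop on an object; "newtons" is the grip in N (left out, the last holds). Time passes only in rows, so rows that repeat a pose let the fingers close. It gives the time, the measured TCP pose, the force and the opening at its end, in the units of the state.
- readout.get_obs(): the state, without advancing time (a new reading comes with each control period).
- read_camera(name): name is "side" or "top" or "wrist"; returns the picture (400x640x3 uint8, red, green, blue); there is no depth.
- get_calibration(name): a dict with "fov_y" (degrees; the focal length in pixels is half the picture's height over the tangent of half this angle, whatever the lens; pixels are square), "cx", "cy" (the principal point, pixels), "world_from_camera" (4x4, takes a point from camera to world coordinates). Camera axes: x right, y down, z forward; pixel columns grow to the right and rows downward; lengths in m; the calibration is good to about 2 mm. A picture is of the moment at which its call begins: read the wrist's pose just before it. get_calibration takes no time and is no camera call; for the wrist camera it gives the pose at the moment of the call.
- bot.hand_in(): hands the job in, once; it reports no verdict.
Trained networks look in the newest picture that a camera, given by its name, has taken for a name from the list of things; names that differ only in an ending like _2 or _b are one class to them, and where a whole thing is asked for, a point or a joint stands for the part that bears it (a point fixed in the world has none). Each returns a list of dicts, best first, with "score" (0 to 1); they miss things now and then, are a little off and sometimes report something else, mostly with a low value. They report only what shows in the picture. A call takes as long as a camera call. They do not tell look-alikes from the thing itself.
- models.spot_in(query, camera): "centre" ([row, column] in pixels, amid what is visible of it).
The state is a dict: "t": time; "q": joint angles; "joint_vel": joint speeds; "joint_torque": joint torques, N m; "eef_pos": TCP position; "tool_rot": TCP orientation; "contact_force": force on the tool from outside, world axes, zero at the start; "torque": the same for the moment, N m; "gripper_width": opening from 0.0 (shut) to 1.0 (fully open).
Only numpy, scipy, OpenCV 4.12 (cv2) and the standard library are available. Lean on these libraries where they do the work, as an engineer would, in place of code of your own. Each camera call takes 0.05 s, during which the arm holds its last target. There are 200 camera calls.

## Working session

There is one attempt and no reset: what is moved stays moved. The work goes in short steps, Python scripts to look and compute and a tool call to move; the robot and the scene stay as the last step left them, time stands still between calls to the robot, and variables do not carry over. Pictures are saved under pics/ and viewed, about 8 in all and at most 12, crops included, and the job is handed in when it is done.

Besides the shell and the picture viewer there is one more tool, called after "Emit:" as name(argument=value, ...), one argument or row to a line, values as JSON. carry_out: Moves the arm, as the interface text tells. Its arguments: {"type":"object","properties":{"deltas":{"type":"array"},"hand":{"type":"number"},"newtons":{"type":"number"}},"required":["deltas"]}

```bash
mkdir -p pics
cat > h.py <<'E'
import numpy as np, cv2
from station import readout, read_camera, get_calibration, bot, models
from scipy.spatial.transform import Rotation as R
def snap(cam,name=None):
    im=read_camera(cam)
    if name: cv2.imwrite(f'pics/{name}.png',im[:,:,::-1])
    return im
def K(c):
    f=200/np.tan(np.radians(c['fov_y'])/2); return f,c['cx'],c['cy']
def ray(c,row,col):
    f,cx,cy=K(c); T=np.array(c['world_from_camera'])
    d=T[:3,:3]@np.array([(col-cx)/f,(row-cy)/f,1]); return T[:3,3],d
def atz(c,row,col,z):
    o,d=ray(c,row,col); return o+d*(z-o[2])/d[2]
def proj(c,p):
    f,cx,cy=K(c); T=np.array(c['world_from_camera'])
    q=T[:3,:3].T@(np.array(p)-T[:3,3]); return np.array([cy+f*q[1]/q[2],cx+f*q[0]/q[2]])
def tool():
    o=readout.get_obs(); w,x,y,z=o['tool_rot']; return o,np.array(o['eef_pos']),R.from_quat([x,y,z,w])
E
python3 - <<'E'
from h import *
np.set_printoptions(precision=3,suppress=True)
a=snap('top','t0');b=snap('side','s0')
for cam in('top','side'):
    c=get_calibration(cam);print(cam,c)
    for n in['press','platen','screw','seat','key','wheel','crank','stack','jug','brush_pot','glue','brayer']:
        print(n,[(np.round(r['centre']).tolist(),round(r['score'],2)) for r in models.spot_in(n,cam)[:3]])
o=readout.get_obs();print(o)
E
```

```text
top {'fov_y': 54.86051331645211, 'cx': 321.37067358679843, 'cy': 192.71998959725354, 'world_from_camera': array([[-0.028, -0.995,  0.092,  0.417],
       [-0.999,  0.029,  0.014, -0.016],
       [-0.017, -0.091, -0.996,  1.441],
       [ 0.   ,  0.   ,  0.   ,  1.   ]])}
press [([188.0, 274.0], 0.72)]
platen [([197.0, 275.0], 0.9)]
screw [([188.0, 270.0], 0.55)]
seat [([187.0, 272.0], 0.62)]
key [([190.0, 278.0], 0.38)]
wheel [([190.0, 372.0], 0.87), ([255.0, 417.0], 0.75), ([130.0, 379.0], 0.68)]
crank [([259.0, 421.0], 0.95), ([132.0, 380.0], 0.83), ([192.0, 376.0], 0.6)]
stack []
jug [([129.0, 313.0], 0.73), ([218.0, 280.0], 0.62)]
brush_pot [([202.0, 189.0], 0.7)]
glue [([186.0, 453.0], 0.65), ([189.0, 371.0], 0.49)]
brayer [([243.0, 324.0], 0.74), ([204.0, 187.0], 0.53)]
side {'fov_y': 54.47350545291765, 'cx': 311.0507074751006, 'cy': 200.77264797973504, 'world_from_camera': array([[-0.986, -0.119,  0.116,  0.382],
       [-0.166,  0.695, -0.699,  0.894],
       [ 0.003, -0.709, -0.706,  1.013],
       [ 0.   ,  0.   ,  0.   ,  1.   ]])}
press [([260.0, 290.0], 0.75)]
platen [([
[... 202 characters left out ...]
0.0, 256.0], 0.96), ([183.0, 316.0], 0.77), ([162.0, 382.0], 0.65)]
stack [([257.0, 321.0], 0.87)]
jug []
brush_pot [([334.0, 285.0], 0.55), ([230.0, 362.0], 0.46)]
glue [([124.0, 322.0], 0.92)]
brayer [([230.0, 360.0], 0.91)]
{'t': 1.3, 'q': array([ 1.02 ,  0.477,  0.022,  1.555, -0.011,  1.109, -0.083]), 'joint_vel': array([ 0.001, -0.   , -0.002,  0.   , -0.001,  0.   , -0.001]), 'joint_torque': array([  0.001, -59.632,   1.607, -28.154,   0.013,   0.002,   0.   ]), 'eef_pos': array([ 0.289, -0.61 ,  0.248]), 'tool_rot': array([-0.   ,  0.845, -0.535, -0.   ]), 'contact_force': array([-0.007,  0.734,  0.544]), 'torque': array([ 0.037, -0.034,  0.019]), 'gripper_width': 1.0021637659531737}
```

View pics/t0.png

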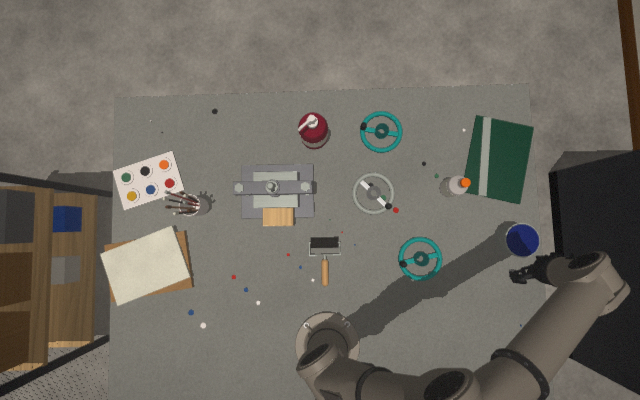

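View pics/s0.png

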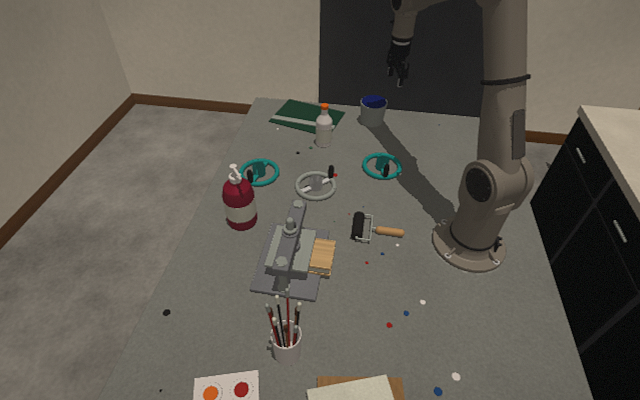

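Run:
```python
from h import *
np.set_printoptions(precision=3,suppress=True)
a=cv2.imread('pics/t0.png');b=cv2.imread('pics/s0.png')
A=cv2.resize(a[150:240,225:415],None,fx=4.2,fy=4.2,interpolation=cv2.INTER_CUBIC)
B=np.zeros((220,798,3),np.uint8)
B1=cv2.resize(b[155:310,240:350],None,fx=1.4,fy=1.4)
cv2.imwrite('pics/c1.png',A)
cv2.imwrite('pics/c2.png',cv2.resize(b[155:305,235:385],None,fx=4,fy=4,interpolation=cv2.INTER_CUBIC))
c=get_calibration('top')
for n,r,cc,z in[('nutL',188,238,.152),('nutR',187,306,.152),('screwtop',187,272,.2),('wheel',193,373,.009),('jug',129,313,.2),('brayer',243,324,.03),('glue',186,453,.1),('brush',206,200,.1)]:
    print(n,atz(c,r,cc,z))
```

```text
nutL [0.56  0.284 0.152]
nutR [0.556 0.054 0.152]
screwtop [0.554 0.162 0.2  ]
wheel [ 0.542 -0.187  0.009]
jug [0.742 0.024 0.2  ]
brayer [ 0.363 -0.     0.03 ]
glue [ 0.55  -0.455  0.1  ]
brush [0.506 0.43  0.1  ]
```

View pics/c1.png

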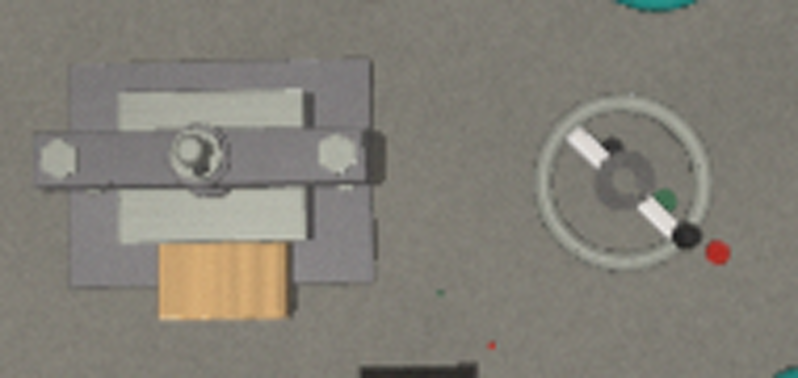

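View pics/c2.png

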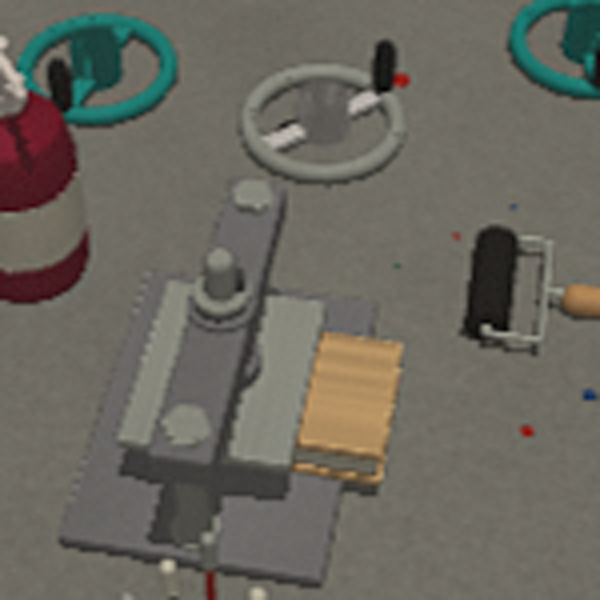

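Emit:
carry_out(
  deltas=[
    [[-30,-34,-15],0],
    [[-30,-34,-15],0],
    [[-30,-34,-15],0],
    [[-30,-34,-15],0],
    [[-30,-34,-15],0],
    [[-30,-34,-15],0],
    [[-30,-34,-15],0],
    [[-30,-34,-15],0],
    [[-30,-34,-15],0],
  ],
)

```text
t: 2.42
eef_pos: [0.4697, -0.1897, 0.3998]
tool_rot: [-0.001, 0.847, -0.532, 0.001]
contact_force: [-0.9, -0.9, -0.3]
gripper_width: 0.998
```

```bash
cat >> h.py <<'E'
def to(target,yaw=None):
    "world target -> tool deltas cm, deg; yaw = wanted world angle of tool x"
    o,p,r=tool(); d=r.inv().apply(np.array(target)-p)*100
    y0=np.degrees(np.arctan2(*r.as_matrix()[1::-1,0])); t=0
    if yaw is not None: t=(-(yaw-y0)+180)%360-180
    print('t',round(o['t'],2),'pos',np.round(p,4),'yaw',round(y0,2),'q7',round(o['q'][6],2),'q',np.round(o['q'],2),'d',np.round(d,2),'turn',round(t,2))
E
python3 - <<'E'
from h import *
np.set_printoptions(precision=3,suppress=True)
c=get_calibration('wrist');snap('wrist','w1')
print(c['fov_y'],c['cx'],c['cy'],c['world_from_camera'])
for n in['wheel','crank']: print(n,[(np.round(r['centre']).tolist(),round(r['score'],2)) for r in models.spot_in(n,'wrist')[:3]])
to([.42,.16,.36],-90)
E
```

```text
66.65720848019006 319.30392595955067 199.74167473424038 [[ 0.435 -0.855 -0.282  0.544]
 [-0.901 -0.413 -0.137 -0.154]
 [ 0.001  0.314 -0.95   0.526]
 [ 0.     0.     0.     1.   ]]
wheel [([16.0, 430.0], 0.96), ([265.0, 354.0], 0.71), ([100.0, 341.0], 0.56)]
crank [([98.0, 336.0], 0.88), ([264.0, 355.0], 0.77), ([16.0, 431.0], 0.74)]
t 2.58 pos [ 0.467 -0.194  0.398] yaw -64.72 q7 -0.88 q [ 0.48  0.1  -0.23  1.73  0.02  1.32 -0.88] d [-34.05 -10.86   3.78] turn 25.28
```

View pics/w1.png

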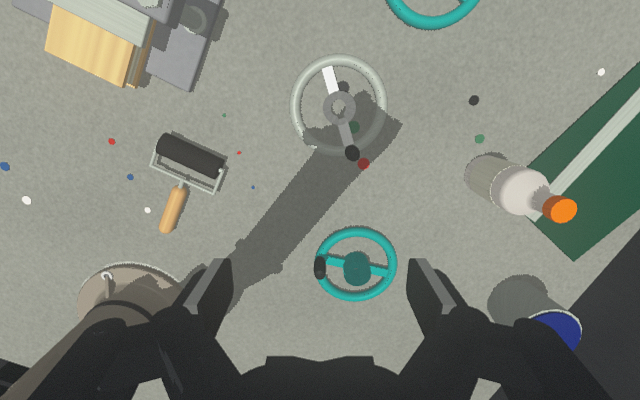

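Emit:
carry_out(
  deltas=[
    [[-32.7,-13.6,1.8],10],
    [[-32.7,-13.6,1.8],20],
    [[-32.7,-13.6,1.8],25.3],
    [[-32.7,-13.6,1.8],25.3],
    [[-32.7,-13.6,1.8],25.3],
    [[-32.7,-13.6,1.8],25.3],
    [[-32.7,-13.6,1.8],25.3],
    [[-32.7,-13.6,1.8],25.3],
  ],
)

```text
t: 3.58
eef_pos: [0.451, 0.1576, 0.3793]
tool_rot: [-0.001, -0.706, 0.708, 0.0]
contact_force: [0.2, -0.8, -0.2]
gripper_width: 1.003
```

Run:
```python
from h import *
np.set_printoptions(precision=4,suppress=True)
c=get_calibration('wrist');im=snap('wrist','w2')
np.save('w2c.npy',c,allow_pickle=True)
cv2.imwrite('pics/w2c.png',cv2.resize(im[0:330,100:540,::-1],None,fx=1.8,fy=1.8,interpolation=cv2.INTER_CUBIC))
print(c['world_from_camera'])
for n in['press','screw','seat','key','platen','stack']: print(n,[(np.round(r['centre']).tolist(),round(r['score'],2)) for r in models.spot_in(n,'wrist')[:3]])
to([.42,.16,.36],-90)
```

```text
[[-0.0024 -0.9482 -0.3178  0.5337]
 [-1.      0.0025  0.      0.1574]
 [ 0.0008  0.3178 -0.9482  0.5048]
 [ 0.      0.      0.      1.    ]]
press [([66.0, 307.0], 0.74)]
screw [([64.0, 307.0], 0.87)]
seat [([69.0, 305.0], 0.94), ([110.0, 71.0], 0.59)]
key [([70.0, 305.0], 0.96)]
platen [([72.0, 310.0], 0.77)]
stack [([143.0, 315.0], 0.85)]
t 3.92 pos [0.4507 0.1587 0.3799] yaw -90.1 q7 -2.08 q [ 0.06  0.08 -0.56  1.8   0.04  1.28 -2.08] d [-0.13  3.07  1.99] turn -0.1
```

View pics/w2c.png

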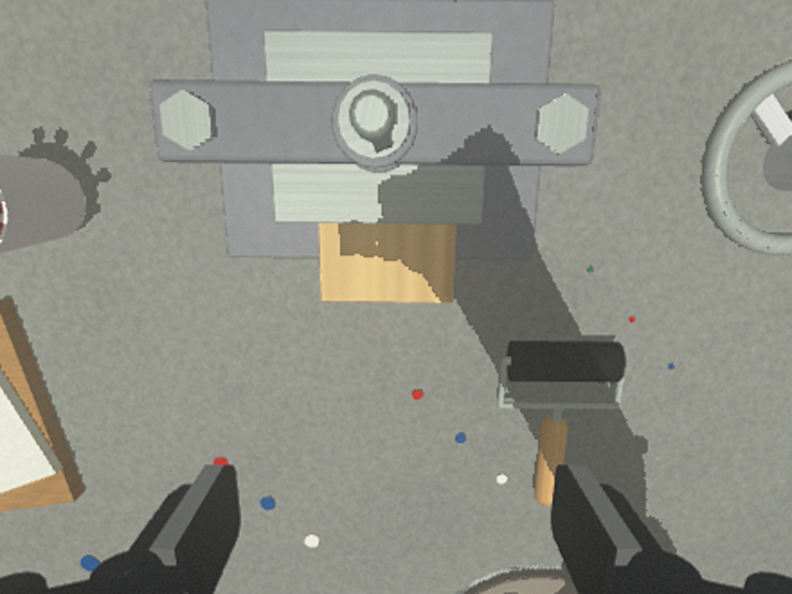

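Run:
```python
from h import *
np.set_printoptions(precision=4,suppress=True)
c=np.load('w2c.npy',allow_pickle=True).item()
for n,u,v,z in[('nutL',187,121,.152),('nutR',562,124,.152),('boss',374,122,.152),('shafttop',373,112,.198),('sL',322,300,.058),('sR',453,302,.058),('sL2',319,223,.058),('sR2',456,223,.058),('pL',274,222,.073),('pR',482,222,.073),('bL',229,256,.018),('bR',538,256,.018),('pbL',264,31,.073),('pbR',491,31,.073)]:
    print(n,atz(c,v/1.8,u/1.8+100,z))
P=[.555,.165]
im=cv2.imread('pics/w2.png')
cv2.imwrite('pics/w2k.png',cv2.resize(im[35:95,270:345],None,fx=8,fy=8,interpolation=cv2.INTER_CUBIC))
```

```text
nutL [0.5649 0.2802 0.152 ]
nutR [0.5628 0.0576 0.152 ]
boss [0.5641 0.1693 0.152 ]
shafttop [0.5649 0.1682 0.198 ]
sL [0.4362 0.2177 0.058 ]
sR [0.4343 0.1088 0.058 ]
sL2 [0.4985 0.2173 0.058 ]
sR2 [0.4982 0.1084 0.058 ]
pL [0.5005 0.2497 0.073 ]
pR [0.5001 0.0902 0.073 ]
bL [0.4672 0.3033 0.018 ]
bR [0.4665 0.0308 0.018 ]
pbL [0.6291 0.2473 0.073 ]
pbR [0.6288 0.0901 0.073 ]
```

View pics/w2k.png

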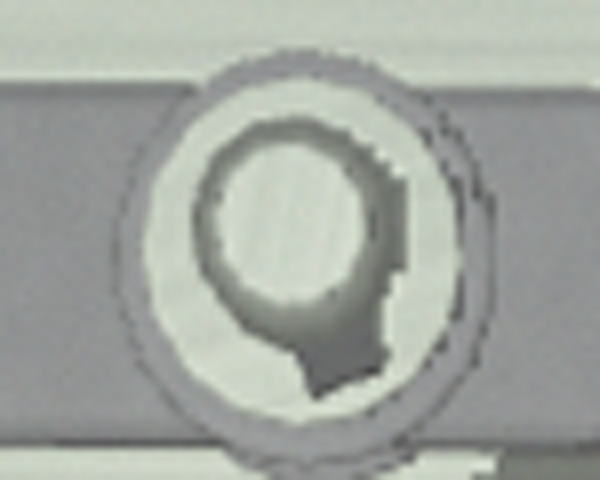

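Emit:
carry_out(
  deltas=[
    [[4,-1.5,4],0],
    [[8.7,-3.2,8],0],
    [[8.7,-3.2,14],0],
    [[8.7,-3.2,20],0],
    [[8.7,-3.2,26],0],
    [[8.7,-3.2,30],0],
    [[8.7,-3.2,33.4],0],
    [[8.7,-3.2,33.4],0],
  ],
  hand=0,
  newtons=60,
)

```text
t: 4.92
eef_pos: [0.4807, 0.0709, 0.0441]
tool_rot: [-0.002, -0.706, 0.708, 0.001]
contact_force: [-0.6, 1.2, 1.1]
gripper_width: -0.003
```

Run:
```python
from h import *
c=get_calibration('wrist');im=snap('wrist','w3')
np.save('w3c.npy',c,allow_pickle=True)
to([.483,.098,.046],-90)
```

```text
t 4.97 pos [0.482  0.0713 0.0456] yaw -90.11 q7 -2.16 q [ 0.04  0.51 -0.38  2.12  0.34  0.57 -2.16] d [-2.67 -0.09 -0.04] turn -0.11
```

View pics/w3.png

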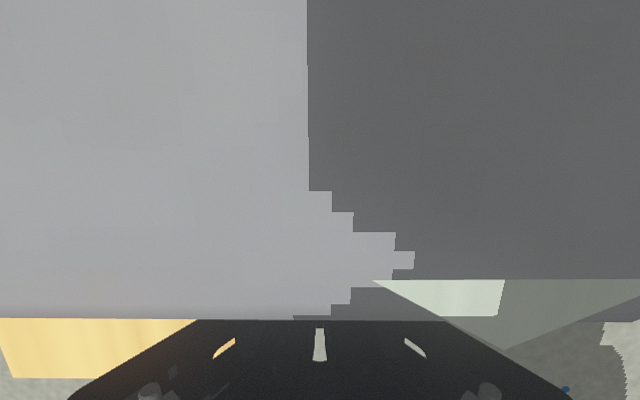

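Emit:
carry_out(
  deltas=[
    [[-1.5,0,0],0],
    [[-1.8,0,0],0],
    [[-2.1,0,0],0],
    [[-2.4,0,0],0],
    [[-2.7,0,0],0],
    [[-2.7,0,0],0],
  ],
)

```text
t: 5.72
eef_pos: [0.4818, 0.0968, 0.0457]
tool_rot: [-0.002, -0.706, 0.708, 0.0]
contact_force: [-1.4, -5.6, 3.6]
gripper_width: 0.001
```

Run:
```python
from h import *
print(readout.get_obs()['contact_force'])
to([.483,.104,.046],-90)
```

```text
[-1.3965893  -5.63081818  3.59563996]
t 5.72 pos [0.4818 0.0968 0.0457] yaw -90.18 q7 -2.22 q [-0.02  0.51 -0.38  2.11  0.34  0.58 -2.22] d [-0.72 -0.12 -0.04] turn -0.18
```

Emit:
carry_out(
  deltas=[
    [[-0.3,0,0],0],
    [[-0.55,0,0],0],
    [[-0.55,0,0],0],
    [[1.5,0,0],0],
    [[1.5,0,-4],0],
    [[1.5,2,-9],0],
    [[-2,6,-15],0],
    [[-7,8,-19],0],
    [[-7,8,-19],0],
    [[-7,8,-19],0],
  ],
)

```text
t: 6.98
eef_pos: [0.4029, 0.1686, 0.2363]
tool_rot: [-0.001, -0.707, 0.707, -0.0]
contact_force: [0.5, -0.8, -0.2]
gripper_width: -0.001
```

Run:
```python
from h import *
c=get_calibration('wrist');im=snap('wrist','w4')
np.save('w4c.npy',c,allow_pickle=True)
cv2.imwrite('pics/w4.png',im[:,:,::-1])
to([.41,.17,.046],-90)
```

```text
t 7.03 pos [0.4028 0.167  0.2351] yaw -90.17 q7 -2.2 q [-0.    0.14 -0.58  2.08  0.1   0.95 -2.2 ] d [-0.37 -0.79 18.91] turn -0.17
```

View pics/w4.png

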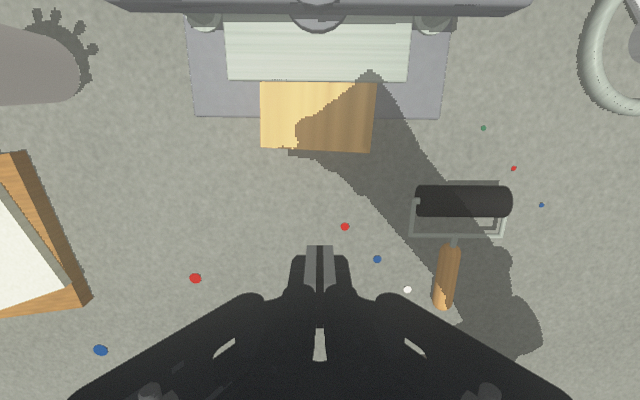

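Run:
```python
from h import *
np.set_printoptions(precision=4,suppress=True)
c=np.load('w4c.npy',allow_pickle=True).item()
g=lambda u,v,z:atz(c,v,u,z)
L,Rr=g(261,147,.058),g(370,152.5,.058)
yv=(L-Rr)[:2];w=np.linalg.norm(yv);yv/=w;xv=np.array([yv[1],-yv[0]])
print(L,Rr,w,'yaw',np.degrees(np.arctan2(xv[1],xv[0])),'centre',(L+Rr)[:2]/2+.075*xv)
print('platen',g(228,80,.073),g(408,82,.073),'base',g(194,116,.018),g(440,119,.018))
```

```text
[0.4392 0.2261 0.058 ] [0.4336 0.1173 0.058 ] 0.10894204520668492 yaw -2.9363191967824793 centre [0.5113 0.1679]
platen [0.5005 0.2489 0.073 ] [0.4988 0.0895 0.073 ] base [0.4668 0.3047 0.018 ] [0.4635 0.0358 0.018 ]
```

Emit:
carry_out(
  deltas=[
    [[-0.2,0,6],0.3],
    [[-0.2,0,12],0.3],
    [[-0.2,0,16],0.3],
    [[-0.2,0,19.5],0.3],
    [[-0.2,0,19.5],0.3],
    [[-0.2,-1.5,19.5],0.3],
    [[-0.2,-2.5,19.5],0.3],
    [[-0.2,-3.5,19.5],0.3],
    [[-0.2,-4.5,19.5],0.3],
    [[-0.2,-5,19.5],0.3],
  ],
  hand=0.75,
)

```text
t: 8.28
eef_pos: [0.4526, 0.1682, 0.0407]
tool_rot: [-0.002, -0.704, 0.71, -0.0]
contact_force: [-6.5, -1.1, 5.3]
gripper_width: 0.75
```

Run:
```python
from h import *
print(readout.get_obs()['contact_force'])
to([.478,.169,.04],-90.4)
```

```text
[-6.47280394 -1.08179724  5.2574143 ]
t 8.28 pos [0.4526 0.1682 0.0407] yaw -90.49 q7 -2.44 q [-0.12  0.52 -0.44  2.13  0.41  0.57 -2.44] d [-0.11 -2.54  0.06] turn -0.09
```

Emit:
carry_out(
  deltas=[
    [[0,-0.7,0],0],
    [[0,-1.3,0],0],
    [[0,-1.9,0],0],
    [[0,-2.3,0],0],
    [[0,-2.3,0],0],
    [[0,2,0],0],
    [[0,3,-6],0],
    [[0,4,-12],0],
    [[0,4,-18],0],
    [[0,4,-18],0],
  ],
)

```text
t: 9.52
eef_pos: [0.417, 0.1708, 0.226]
tool_rot: [0.003, -0.704, 0.71, -0.003]
contact_force: [0.2, 0.3, 0.1]
gripper_width: 0.753
```

Run:
```python
from h import *
c=get_calibration('wrist');im=snap('wrist','w5')
np.save('w5c.npy',c,allow_pickle=True)
cv2.imwrite('pics/w5.png',cv2.resize(im[0:220,150:480,::-1],None,fx=2.4,fy=2.4,interpolation=cv2.INTER_CUBIC))
to([.41,.17,.046],-90)
```

```text
t 9.57 pos [0.4155 0.1697 0.2235] yaw -90.55 q7 -2.24 q [ 0.03  0.18 -0.61  2.07  0.13  0.93 -2.24] d [-0.05  0.63 17.75] turn -0.55
```

View pics/w5.png

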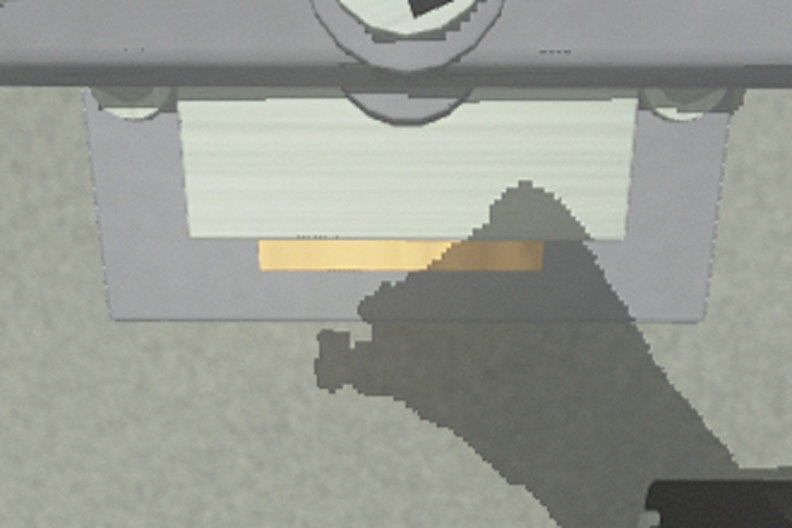

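Run:
```python
from h import *
np.set_printoptions(precision=4,suppress=True)
c=np.load('w5c.npy',allow_pickle=True).item()
g=lambda u,v,z:print(atz(c,v/2.4,u/2.4+150,z))
g(260,270,.058);g(543,269,.058);print('platen');g(189,238,.073);g(624,240,.073);print('base');g(111,320,.018);g(703,321,.018)
# wheel from w1 (old pose)
```

```text
[0.4889 0.227  0.058 ]
[0.4883 0.1172 0.058 ]
platen
[0.5008 0.2491 0.073 ]
[0.4987 0.091  0.073 ]
base
[0.4666 0.3033 0.018 ]
[0.4638 0.037  0.018 ]
```

Emit:
carry_out(
  deltas=[
    [[6,-1,-3],-10],
    [[12,-3,-4],-20],
    [[18,-5,-4],-30],
    [[24,-8,-4],-40],
    [[30,-11,-4],-50],
    [[35.6,-13,-4],-60],
    [[35.6,-13,-4],-70],
    [[35.6,-13,-4],-80],
    [[35.6,-13,-4],-90],
    [[35.6,-13,-4],-100],
  ],
  hand=1,
)

```text
t: 10.82
eef_pos: [0.5416, -0.1879, 0.2626]
tool_rot: [0.001, 0.997, 0.081, 0.001]
contact_force: [0.4, 0.2, -0.6]
gripper_width: 1.007
```

Emit:
carry_out(
  deltas=[
    [[0,0,0],-10],
    [[0,0,0],-20],
    [[0,0,0],-30],
    [[0,0,0],-40],
    [[0,0,0],-50],
    [[0,0,0],-60],
    [[0,0,0],-70],
    [[0,0,0],-80],
    [[0,0,0],-90],
    [[0,0,0],-100],
  ],
)

```text
t: 12.08
eef_pos: [0.5413, -0.1883, 0.2609]
tool_rot: [0.0, 0.576, 0.817, 0.0]
contact_force: [0.1, -0.2, -0.7]
gripper_width: 1.004
```

Run:
```python
from h import *
np.set_printoptions(precision=4,suppress=True)
to([.542,-.187,.25],138)
c=get_calibration('wrist');im=snap('wrist','w6')
np.save('w6c.npy',c,allow_pickle=True)
for n in['wheel','crank']: print(n,[(np.round(r['centre']).tolist(),round(r['score'],2)) for r in models.spot_in(n,'wrist')[:3]])
cv2.imwrite('pics/w6.png',cv2.resize(im[20:340,120:520,::-1],None,fx=1.8,fy=1.8,interpolation=cv2.INTER_CUBIC))
c=np.load('w2c.npy',allow_pickle=True).item()
for z in(.163,.178): 
    p=atz(c,83.25,313.9,z);d=p[:2]-[.5643,.1693];print('key',p,np.hypot(*d),np.degrees(np.arctan2(d[1],d[0])))
```

```text
t 12.07 pos [ 0.5413 -0.1883  0.2609] yaw 109.6 q7 1.8 q [ 0.93  0.45 -0.93  1.74  0.39  1.15  1.8 ] d [0.1  0.1  1.09] turn -28.4
wheel [([162.0, 316.0], 0.91), ([318.0, 255.0], 0.65)]
crank [([315.0, 254.0], 0.9), ([160.0, 321.0], 0.6)]
key [0.5482 0.1627 0.163 ] 0.017397807985487564 -157.83717576687832
key [0.5476 0.1625 0.178 ] 0.018076515529464397 -157.90706437232816
```

View pics/w6.png

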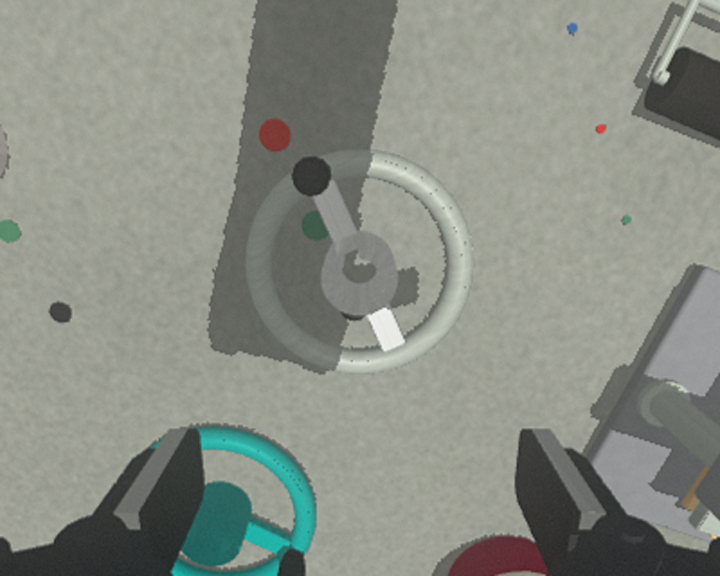

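Run:
```python
from h import *
np.set_printoptions(precision=4,suppress=True)
c=np.load('w6c.npy',allow_pickle=True).item()
g=lambda u,v,z:atz(c,v/1.8+20,u/1.8+120,z)
r=g(359,262,.009);h=g(360,273,.04);k=g(311,176,.073)
s=(g(322,190,.014)+g(348,183,.014))/2  # spoke near handle
s2=g(393,343,.014)
print('rim',r,'hub',h,'crank',k)
C=(r+h)[:2]/2
for n,p in(('crank',k),('far spoke',s2)):
    d=p[:2]-C;print(n,np.hypot(*d),np.degrees(np.arctan2(d[1],d[0])))
print(g(246,262,.009)-g(472,262,.009))
to([C[0],C[1],.027],139)
```

```text
rim [ 0.5418 -0.1883  0.009 ] hub [ 0.5422 -0.1875  0.04  ] crank [ 0.4922 -0.2343  0.073 ]
crank 0.06801533436457882 -137.03951204954873
far spoke 0.0633113305394729 42.27360365576187
[ 0.0532 -0.1492  0.    ]
t 12.22 pos [ 0.5413 -0.1882  0.2612] yaw 109.1 q7 1.79 q [ 0.93  0.45 -0.93  1.74  0.39  1.15  1.79] d [ 0.01  0.05 23.42] turn -29.9
```

Emit:
carry_out(
  deltas=[
    [[0,0.1,4],-10],
    [[0,0.1,8],-20],
    [[0,0.1,12],-23.5],
    [[0,0.1,14],-23.5],
    [[0,0.1,16.5],-23.5],
    [[0,0.1,19.5],-23.5],
    [[0,0.1,22],-23.5],
    [[0,0.1,23.3],-23.5],
    [[0,0.1,23.3],-23.5],
  ],
  hand=0.8,
)

```text
t: 13.35
eef_pos: [0.5422, -0.1877, 0.0276]
tool_rot: [-0.0, 0.402, 0.916, 0.0]
contact_force: [0.5, -0.5, 0.8]
gripper_width: 0.797
```

Emit:
carry_out(
  deltas=[
    [[0,0,0],0],
    [[0,0,0],0],
    [[0,0,0],0],
    [[0,0,0],0],
    [[0,0,-1],0],
    [[0,0,-2],0],
    [[0,0,-2],0],
  ],
  hand=0,
  newtons=70,
)

```text
t: 14.22
eef_pos: [0.5426, -0.1878, 0.0485]
tool_rot: [0.0, 0.402, 0.916, 0.0]
contact_force: [-0.5, -0.5, -5.9]
gripper_width: 0.548
```

Run:
```python
from h import *
print(readout.get_obs()['contact_force'])
to([.5643,.1693,.24],112)
```

```text
[-0.45993705 -0.4920186  -5.88748035]
t 14.22 pos [ 0.5426 -0.1878  0.0485] yaw 132.55 q7 1.94 q [ 0.84  0.73 -0.82  1.9   0.72  0.84  1.94] d [ 24.83  25.77 -19.14] turn 20.55
```

Emit:
carry_out(
  deltas=[
    [[0,0,-5],0],
    [[0,0,-10],0],
    [[2,2,-16],0],
    [[6,6,-21.2],3],
    [[10,10,-21.2],6],
    [[14,14,-21.2],10.5],
    [[18,18,-21.2],10.5],
    [[22,22,-21.2],10.5],
    [[24.8,25.8,-21.2],10.5],
    [[24.8,25.8,-21.2],10.5],
  ],
)

```text
t: 15.48
eef_pos: [0.5632, 0.175, 0.2608]
tool_rot: [-0.001, 0.481, 0.877, 0.002]
contact_force: [-0.7, -0.6, -5.9]
gripper_width: 0.552
```

Run:
```python
from h import *
print(readout.get_obs()['contact_force'])
for i in range(3):
    c=get_calibration('wrist');im=snap('wrist','w7%d'%i); to([.5644,.1691,.222],122)
```

```text
[-0.67541478 -0.6297876  -5.89233217]
t 15.53 pos [0.5636 0.1717 0.2602] yaw 122.33 q7 1.35 q [ 0.33  0.51 -1.    1.71  0.45  1.18  1.35] d [-0.27 -0.08  3.82] turn 0.33
t 15.57 pos [0.564  0.1695 0.2599] yaw 122.16 q7 1.35 q [ 0.34  0.51 -1.    1.71  0.46  1.18  1.35] d [-0.05  0.01  3.79] turn 0.16
t 15.62 pos [0.5644 0.1682 0.2598] yaw 122.04 q7 1.35 q [ 0.34  0.51 -1.    1.71  0.46  1.18  1.35] d [0.08 0.05 3.78] turn 0.04
```

Emit:
carry_out(
  deltas=[
    [[0.07,0.04,1],0],
    [[0.07,0.04,2],0],
    [[0.07,0.04,2.8],0],
    [[0.07,0.04,3.3],0],
    [[0.07,0.04,3.8],0],
    [[0.07,0.04,4.3],0],
    [[0.07,0.04,4.3],0],
  ],
)

```text
t: 16.5
eef_pos: [0.5635, 0.1692, 0.2161]
tool_rot: [-0.001, 0.484, 0.875, -0.001]
contact_force: [-2.5, 0.8, -7.9]
gripper_width: 0.549
```

Run:
```python
from h import *
o=readout.get_obs();print(o['contact_force'],o['torque'],o['gripper_width'])
to([.5644,.1691,.2054],112)
```

```text
[-2.53767784  0.79195696 -7.92192883] [ 0.23962312  0.68515436 -0.00579208] 0.5486336685982615
t 16.5 pos [0.5635 0.1692 0.2161] yaw 122.08 q7 1.31 q [ 0.31  0.55 -0.97  1.75  0.5   1.11  1.31] d [-0.06  0.07  1.07] turn 10.08
```

Emit:
carry_out(
  deltas=[
    [[0,0,0.4],0],
    [[0,0,0.8],0],
    [[0,0,1.1],0],
    [[0,0,1.2],0],
    [[0,0,1.2],0],
  ],
)

```text
t: 17.12
eef_pos: [0.5636, 0.1695, 0.206]
tool_rot: [0.0, 0.484, 0.875, -0.001]
contact_force: [-8.2, -2.8, 9.1]
gripper_width: 0.549
```

Run:
```python
from h import *
o=readout.get_obs();print(o['contact_force'],o['torque'],o['gripper_width'])
to([.5644,.1691,.2054],112)
```

```text
[-8.19892708 -2.84578403  9.12660137] [-0.56772392  1.88568172  0.05176119] 0.5494232443307897
t 17.12 pos [0.5636 0.1695 0.206 ] yaw 122.07 q7 1.3 q [ 0.31  0.56 -0.96  1.76  0.51  1.1   1.3 ] d [-0.08  0.04  0.06] turn 10.07
```

Emit:
carry_out(
  deltas=[
    [[0,-0.06,0.1],2],
    [[0,-0.08,0.2],4],
    [[0,-0.08,0.3],6],
    [[0,-0.08,0.3],8],
    [[0,-0.08,0.3],10],
    [[0,-0.08,0.3],12],
    [[0,-0.08,0.3],14],
    [[0,-0.08,0.3],15],
    [[0,-0.08,0.3],15],
  ],
)

```text
t: 18.25
eef_pos: [0.5629, 0.1689, 0.2027]
tool_rot: [0.0, 0.594, 0.804, -0.001]
contact_force: [-2.0, -0.2, -5.5]
gripper_width: 0.548
```

Run:
```python
from h import *
o=readout.get_obs();print(o['contact_force'],o['torque'],o['gripper_width'])
to([.5644,.1691,.2054],112)
```

```text
[-1.97045733 -0.15297675 -5.45538882] [ 0.01005739  0.36064749 -0.0062263 ] 0.5482265682662733
t 18.25 pos [0.5629 0.1689 0.2027] yaw 107.06 q7 1.07 q [ 0.27  0.54 -0.9   1.77  0.48  1.07  1.07] d [-0.02  0.15 -0.27] turn -4.94
```

Emit:
carry_out(
  deltas=[
    [[0,0,0.4],0],
    [[0,0,0.8],0],
    [[0,0,1.1],0],
    [[0,0,1.3],0],
    [[0,0,1.4],0],
    [[0,0,1.4],0],
  ],
)

```text
t: 19.0
eef_pos: [0.563, 0.169, 0.192]
tool_rot: [0.001, 0.594, 0.804, -0.002]
contact_force: [-11.4, -5.8, 22.3]
gripper_width: 0.553
```

Run:
```python
from h import *
o=readout.get_obs();print(o['contact_force'],o['torque'],o['gripper_width'])
to([.5644,.1691,.2054],112)
```

```text
[-11.38466896  -5.79308316  22.3106311 ] [-1.09222831  2.497111    0.09131581] 0.5531941696703443
t 19.0 pos [0.563 0.169 0.192] yaw 107.05 q7 1.06 q [ 0.26  0.55 -0.89  1.78  0.49  1.05  1.06] d [-0.04  0.13 -1.34] turn -4.95
```

Emit:
carry_out(
  deltas=[
    [[0,-0.06,-0.1],0],
    [[0,-0.06,-0.1],0],
    [[0,-0.06,-0.1],0],
    [[0,-0.06,-0.1],0],
  ],
  hand=0.75,
)

```text
t: 19.5
eef_pos: [0.5626, 0.1688, 0.1927]
tool_rot: [0.001, 0.595, 0.804, -0.002]
contact_force: [-0.4, -0.3, -0.0]
gripper_width: 0.751
```

Run:
```python
from h import *
o=readout.get_obs();print(o['contact_force'],o['torque'],o['gripper_width'])
c=get_calibration('wrist');im=snap('wrist','w8')
cv2.imwrite('pics/w8.png',im[:,:,::-1])
to([.5644,.1691,.2054],112)
```

```text
[-0.38748812 -0.34718795 -0.02504531] [ 0.01823402 -0.07091901 -0.00359242] 0.7511216697427946
t 19.55 pos [0.5625 0.1688 0.1927] yaw 107.04 q7 1.06 q [ 0.26  0.55 -0.89  1.78  0.49  1.05  1.06] d [-0.03  0.19 -1.27] turn -4.96
```

View pics/w8.png

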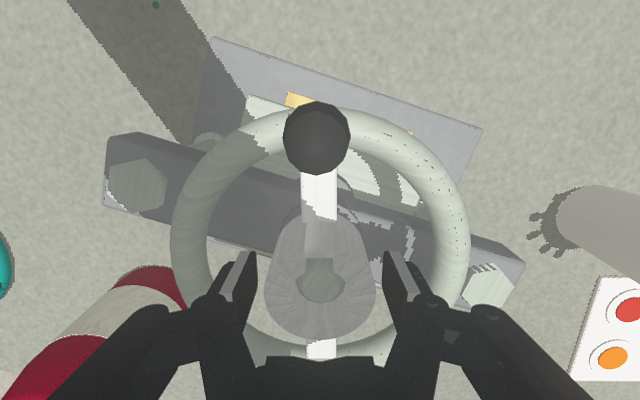

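Emit:
carry_out(
  deltas=[
    [[0,0,0],0],
    [[0,0,0],0],
    [[0,0,0],0],
    [[0,0,0.05],5],
    [[0,0,0.05],15],
    [[0,0,0.1],25],
    [[0,0,0.1],35],
    [[0,0,0.1],45],
    [[0,0,0.1],55],
    [[0,0,0.1],55],
  ],
  hand=0,
  newtons=70,
)

```text
t: 20.8
eef_pos: [0.5625, 0.1699, 0.1923]
tool_rot: [0.002, 0.898, 0.44, -0.0]
contact_force: [-1.6, 2.3, 5.3]
gripper_width: 0.549
```

Run:
```python
from h import *
o=readout.get_obs();print(o['contact_force'],o['torque'],o['gripper_width'])
to([.5644,.1691,.2054],112)
```

```text
[-1.63402171  2.34853949  5.26491258] [ 0.3773303   0.51978955 -0.0742163 ] 0.5486059351976131
t 20.8 pos [0.5625 0.1699 0.1923] yaw 52.17 q7 0.21 q [ 0.12  0.48 -0.68  1.79  0.36  1.    0.21] d [ 0.05  0.2  -1.31] turn -59.83
```

Emit:
carry_out(
  deltas=[
    [[0,0,0.02],10],
    [[0,0,0.04],20],
    [[0,0,0.06],30],
    [[0,0,0.08],40],
    [[0,0,0.09],50],
    [[0,0,0.1],60],
    [[0,0,0.12],70],
    [[0,0,0.13],80],
    [[0,0,0.14],90],
    [[0,0,0.14],100],
  ],
)

```text
t: 22.05
eef_pos: [0.5637, 0.1707, 0.191]
tool_rot: [-0.0, 0.914, -0.406, 0.002]
contact_force: [3.9, 2.5, -1.4]
gripper_width: 0.55
```

Run:
```python
from h import *
o=readout.get_obs();print(o['contact_force'],o['torque'],o['gripper_width'])
to([.5644,.1691,.2054],112)
```

```text
[ 3.85654601  2.52753344 -1.39806129] [ 0.72889314 -0.6212426   0.19143703] 0.5503536268610324
t 22.05 pos [0.5637 0.1707 0.191 ] yaw -47.87 q7 -1.37 q [-0.17  0.41 -0.3   1.81  0.15  0.94 -1.37] d [ 0.17  0.06 -1.44] turn -159.87
```

Emit:
carry_out(
  deltas=[
    [[0,0,0.03],10],
    [[0,0,0.05],20],
    [[0,0,0.07],30],
    [[0,0,0.08],40],
    [[0,0,0.09],50],
    [[0,0,0.09],50],
  ],
)

```text
t: 22.8
eef_pos: [0.5646, 0.17, 0.1903]
tool_rot: [0.001, -0.658, 0.753, -0.003]
contact_force: [3.0, -1.9, 2.8]
gripper_width: 0.551
```

Run:
```python
from h import *
o=readout.get_obs();print(o['contact_force'],o['torque'],o['gripper_width'])
to([.5644,.1691,.2054],-108)
```

```text
[ 2.9862351  -1.90920859  2.84484308] [-0.24176033 -0.45661339 -0.0422685 ] 0.5511760582770906
t 22.8 pos [0.5646 0.17   0.1903] yaw -97.66 q7 -2.16 q [-0.31  0.4  -0.12  1.82  0.06  0.92 -2.16] d [ 0.1  -0.   -1.51] turn 10.34
```

Emit:
carry_out(
  deltas=[
    [[0,0,0],4],
    [[0,0,0],8],
    [[0,0,0],12],
    [[0,0,0],16],
    [[0,0,0],18],
    [[0,0,0],18],
  ],
)

```text
t: 23.55
eef_pos: [0.5651, 0.1699, 0.1901]
tool_rot: [0.002, -0.534, 0.846, -0.003]
contact_force: [3.2, -1.4, -0.4]
gripper_width: 0.552
```

Run:
```python
from h import *
o=readout.get_obs();print(o['contact_force'],o['torque'],o['gripper_width'])
to([.5644,.1691,.2054],-108)
```

```text
[ 3.24416643 -1.43998072 -0.39390313] [ 0.04983553 -0.73005451  0.11733093] 0.5517843901835103
t 23.55 pos [0.5651 0.1699 0.1901] yaw -115.49 q7 -2.44 q [-0.36  0.4  -0.05  1.82  0.03  0.92 -2.44] d [ 0.1   0.02 -1.53] turn -7.49
```

Emit:
carry_out(
  deltas=[
    [[0,0,0],3],
    [[0,0,0],6],
    [[0,0,0],9],
    [[0,0,0],12],
    [[0,0,0],15],
    [[0,0,0],15],
  ],
)

```text
t: 24.3
eef_pos: [0.5644, 0.1703, 0.1903]
tool_rot: [0.002, -0.423, 0.906, -0.003]
contact_force: [-0.7, -1.7, 4.0]
gripper_width: 0.55
```

Run:
```python
from h import *
o=readout.get_obs();print(o['contact_force'],o['torque'],o['gripper_width'])
to([.5644,.1691,.2054],-108)
```

```text
[-0.68644474 -1.67460193  4.01501662] [-0.0665734   0.21578662  2.27397693] 0.549641151891392
t 24.3 pos [0.5644 0.1703 0.1903] yaw -129.97 q7 -2.67 q [-0.4   0.4   0.    1.83  0.01  0.92 -2.67] d [ 0.09 -0.09 -1.51] turn -21.97
```

Emit:
carry_out(
  deltas=[
    [[0,0,0],-2],
    [[0,0,0],-2],
    [[0,0,0],-2],
    [[0,0,0],-2],
    [[0,0,0],-2],
  ],
  hand=0.75,
)

```text
t: 24.92
eef_pos: [0.5644, 0.1702, 0.1903]
tool_rot: [0.001, -0.438, 0.899, -0.003]
contact_force: [-0.1, 0.6, -0.6]
gripper_width: 0.75
```

Emit:
carry_out(
  deltas=[
    [[0,0,0],0],
    [[0,0,0],0],
    [[0,0,0],0],
    [[0,0,0.1],0],
    [[0,0,0.2],0],
    [[0,0,0.2],0],
  ],
  hand=0,
  newtons=50,
)

```text
t: 25.68
eef_pos: [0.5643, 0.17, 0.1906]
tool_rot: [0.002, -0.438, 0.899, -0.003]
contact_force: [-8.4, -2.5, 19.3]
gripper_width: 0.565
```

Run:
```python
from h import *
o=readout.get_obs();print(o['contact_force'],o['torque'],o['gripper_width'])
to([.5644,.1691,.2054],-108)
```

```text
[-8.37707398 -2.53804927 19.27935614] [-0.77599028  1.80449776  0.05399463] 0.5650500374476221
t 25.68 pos [0.5643 0.17   0.1906] yaw -128.0 q7 -2.64 q [-0.4   0.4  -0.    1.83  0.01  0.92 -2.64] d [ 0.07 -0.07 -1.48] turn -20.0
```

Emit:
carry_out(
  deltas=[
    [[0,0,-0.1],0],
    [[0,0,-0.1],0],
    [[0,0,-0.1],0],
    [[0,0,-5],0],
    [[0,0,-8],0],
    [[0,0,-8],0],
  ],
  hand=0.75,
)

```text
t: 26.42
eef_pos: [0.5653, 0.1709, 0.273]
tool_rot: [0.004, -0.438, 0.899, -0.003]
contact_force: [0.4, 1.1, -0.5]
gripper_width: 0.749
```

Emit:
carry_out(
  deltas=[
    [[1.8,0,0],0],
    [[1.8,0,0],0],
    [[1.8,0,0],0],
    [[1.8,0,2],0],
    [[1.8,0,4],0],
    [[1.8,0,4.8],0],
    [[1.8,0,4.8],0],
  ],
  hand=0,
)

```text
t: 27.3
eef_pos: [0.5545, 0.1567, 0.2244]
tool_rot: [0.003, -0.438, 0.899, -0.003]
contact_force: [-0.0, 0.1, -0.2]
gripper_width: 0.001
```

Run:
```python
from h import *
o=readout.get_obs();print(o['contact_force'],o['torque'],o['gripper_width'])
to([.5644,.1691,.217],-108)
```

```text
[-0.01449945  0.14457422 -0.15230712] [-0.00039559 -0.00879429 -0.05640315] 0.0009337270249996437
t 27.3 pos [0.5545 0.1567 0.2244] yaw -127.99 q7 -2.62 q [-0.39  0.34 -0.    1.83  0.01  0.97 -2.62] d [-1.59 -0.01  0.74] turn -19.99
```

Emit:
carry_out(
  deltas=[
    [[0,0,0.2],0],
    [[0,0,0.4],0],
    [[0,0,0.6],0],
    [[0,0,0.8],0],
    [[0,0,0.9],0],
    [[0,0,0.9],0],
  ],
)

```text
t: 28.05
eef_pos: [0.5548, 0.1566, 0.2172]
tool_rot: [0.004, -0.438, 0.899, -0.003]
contact_force: [-5.0, -1.2, 12.3]
gripper_width: -0.0
```

Run:
```python
from h import *
o=readout.get_obs();print(o['contact_force'],o['torque'],o['gripper_width'])
to([.5644,.1691,.217],-108)
```

```text
[-5.02983611 -1.22719944 12.29493154] [-0.34194869  1.06680996  0.07186978] -0.0002059302807815437
t 28.05 pos [0.5548 0.1566 0.2172] yaw -128.01 q7 -2.62 q [-0.39  0.34 -0.    1.84  0.01  0.95 -2.62] d [-1.58  0.01  0.02] turn -20.01
```

Emit:
carry_out(
  deltas=[
    [[0,0,-5],0],
    [[0,0,-10],0],
    [[5,1.5,-13],0],
    [[10,3,-13],0],
    [[17,5.7,-13],0],
    [[17,5.7,-13],0],
    [[17,5.7,-13],0],
  ],
)

```text
t: 28.92
eef_pos: [0.4041, 0.058, 0.3464]
tool_rot: [0.005, -0.438, 0.899, -0.003]
contact_force: [0.4, -0.3, 0.1]
gripper_width: -0.002
```

Run:
```python
from h import *
np.set_printoptions(precision=4,suppress=True)
to([.42,.17,.35],-90)
for cam in('top','side','wrist'):
    im=snap(cam,'f_'+cam);c=get_calibration(cam)
    for n in('wheel','crank','stack','jug','brush_pot','glue','brayer'):
        for r in models.spot_in(n,cam)[:3]:
            z={'wheel':.18,'crank':.205,'stack':.05}.get(n,.05)
            p=atz(c,*r['centre'],z);d=p[:2]-[.5643,.1695]
            print(cam,n,np.round(r['centre']),round(r['score'],2),p[:2],round(np.hypot(*d),3),round(np.degrees(np.arctan2(d[1],d[0]))))
```

```text
t 28.93 pos [0.4041 0.058  0.3464] yaw -128.03 q7 -2.54 q [-0.33 -0.08  0.02  2.02  0.01  1.19 -2.54] d [-9.81  5.64 -0.35] turn -38.03
top wheel [260. 424.] 0.72 [ 0.3069 -0.322 ] 0.555 -118
top wheel [181. 267.] 0.69 [0.5779 0.1802] 0.017 38
top wheel [132. 381.] 0.63 [ 0.7315 -0.2017] 0.407 -66
top crank [133. 382.] 0.97 [ 0.7208 -0.2027] 0.404 -67
top crank [256. 420.] 0.88 [ 0.3216 -0.3027] 0.531 -117
top crank [186. 270.] 0.73 [0.5568 0.1668] 0.008 -160
top stack [205. 188.] 0.65 [0.5144 0.4911] 0.325 99
top stack [207. 280.] 0.44 [0.4979 0.1539] 0.068 -167
top stack [130. 312.] 0.31 [0.7784 0.0326] 0.254 -33
top jug [128. 313.] 0.81 [0.7843 0.0273] 0.262 -33
top jug [182. 452.] 0.73 [ 0.5688 -0.4689] 0.638 -90
top brush_pot [206. 190.] 0.66 [0.5102 0.4812] 0.316 100
top glue [186. 454.] 0.72 [ 0.557  -0.4754] 0.645 -91
top brayer [244. 323.] 0.84 [0.3609 0.002 ] 0.264 -141
side wheel [166. 384.] 0.91 [ 0.3062 -0.1376] 0.401 -130
side wheel [172. 257.] 0.73 [ 0.7135 -0.0328] 0.251 -54
side wheel [221. 291.] 0.7 [0.5625 0.16  ] 0.01 -101
side crank [220. 288.] 0.89 [0.5652 0.181
[... 261 characters left out ...]
.98 [0.5199 0.4329] 0.267 100
side brush_pot [126. 324.] 0.58 [ 0.5625 -0.5247] 0.694 -90
side glue [124. 326.] 0.74 [ 0.552  -0.5406] 0.71 -91
side brayer [228. 362.] 0.63 [0.3533 0.0372] 0.249 -148
wrist wheel [ 47. 592.] 0.97 [ 0.3587 -0.2039] 0.426 -119
wrist wheel [111. 111.] 0.61 [0.5808 0.167 ] 0.017 -9
wrist crank [112. 112.] 0.91 [0.5695 0.1529] 0.017 -73
wrist crank [ 45. 593.] 0.7 [ 0.3688 -0.1876] 0.407 -119
wrist stack [152. 217.] 0.82 [0.5036 0.1639] 0.061 -175
wrist stack [128. 111.] 0.4 [0.616  0.2547] 0.1 59
wrist brush_pot [277.  51.] 0.62 [0.5224 0.5119] 0.345 97
wrist glue [277.  53.] 0.71 [0.521  0.5101] 0.343 97
wrist brayer [159. 378.] 0.61 [ 0.3589 -0.0075] 0.271 -139
```

Run:
```python
from h import *
C=np.array([.5643,.1695])
for cam in('top','side'):
    im=cv2.cvtColor(cv2.imread(f'pics/f_{cam}.png'),cv2.COLOR_BGR2GRAY).astype(float);c=get_calibration(cam)
    res=[]
    for a in range(-180,180,4):
        v=[]
        for z in(.19,.20,.21,.22,.23):
            r,q=proj(c,[C[0]+.071*np.cos(np.radians(a)),C[1]+.071*np.sin(np.radians(a)),z]); v.append(im[int(round(r)),int(round(q))])
        res.append((round(np.mean(v)),a))
    print(cam,sorted(res)[:10])
```

```text
top [(43, -28), (48, -32), (49, -24), (50, -20), (71, -16), (80, -36), (93, -12), (113, 28), (119, -40), (120, 24)]
side [(24, -16), (28, -24), (29, -20), (33, -28), (40, -32), (50, -12), (79, 72), (88, 104), (90, -120), (90, 100)]
```

```bash
python3 -c "
from h import *
print(bot.hand_in())"
```

```text
the job is handed in; nothing more can be done
None
```

I pressed the stack and handed the job in at about 30 s of the 72 s allowed. The arm was clear of everything by then.

**What I did:**
- I nudged the stack sideways and pushed it in square with two fingers.
- I picked up the grey wheel by its hub, leaving the two turquoise look-alikes alone, and set it on the shaft with the crank up.
- I turned it about 15° until the keyway dropped over the key, then wound it clockwise about 235° of tool turn until the screw stopped.

**What the last checks showed:**
- **Stack:** measured once, before winding. It was about 1–1.5 mm short of centre in x, about 2 mm off in y and about 0.4° off square. I left those and did not measure it again after tightening.
- **Hub:** the underside is at about 160.2 mm by touching the hub top, against 159.8 mm expected at the stop. A 19 N push on the gripped hub did not move it.
- **Stop:** the torque rose to 2.3 N m, against about 0.1–0.2 N m while winding. The handle is at about −24° in the pictures, which fits the screw at 6.6 rad with some keyway play. The tool turned about 16° further than the handle, so I believe the pads slipped on the hub at the stop.
- **Disagreement:** the trained network put the crank at the hub in the last pictures. I found the handle by its dark pixels in the top and side views instead.
- **Bystanders:** the jug, brush pot, glue and brayer were all found within a few pixels of where they started.

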